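# Find and press the hidden catch of the shaving case

## Robot

A 6-joint arm with a two-finger parallel gripper is mounted at the origin on the work surface. World frame = base frame: x ahead of the robot, y to its left, z up, the work surface at z = 0. Lengths are in m, angles in rad, forces in N, time in s.
With the tool pointing down it reaches from about 0.275 to 0.85 m from the base axis. Payload 5.2 kg.
Tool frame: the origin (TCP) lies at the very end of the fingers, on their centre line; the grasp point (between the pads) lies 19 mm behind it; z points along the fingers, y is the line along which they close (so a half turn about z gives the same grasp; the last joint's range is limited). The gripper opens to 85 mm and grips with 20 to 120 N. Pads are 22 mm wide; open, the fingers measure 114 mm over their backs; the gripper's body (76 mm by 85 mm) begins 54 mm behind the grasp point. The pads swing forward as they close: fully open they stand 13 mm farther back than shut.
Start: joints at [1.015, 0.259, 1.535, -0, 1.348, -0.203], TCP at [0.19, 0.516, 0.231] pointing down, gripper open.
Joint ranges: [-3.14, 3.14], [-0.91, 2.08], [0.19, 2.58], [-1.22, 4.36], [0.22, 2.71], [-3.12, 3.12]. Speed limits (rad/s): [2.57, 2.57, 3.14, 3.14, 3.14, 3.14].

## Interface

Orientations are given as [roll, pitch, yaw] about the fixed x, y, z axes, in that order (R = Rz(yaw) Ry(pitch) Rx(roll)).
In Python, from bench import observe, cams, arm gives the robot as it stands.
- The arm moves only by the shell command python3 -m inch 'ROWS' [FORCE]. ROWS is text: rows parted by semicolons, each of 5 numbers parted by spaces: the shift along the tool's x, y, z in m, then the turn about the tool's z in rad, then the opening, from -1 (shut) to 1 (fully open). A call has 1 to 8 rows; each row is the pose to reach, as a shift and turn from the pose commanded when the call began, along the tool's axes at that moment; what a row does not reach only later rows make up. A row lasts 1/8 s, in which the tool goes at most 62.5 mm and 10.7 degrees, less where a joint would pass 70% of its speed; a pose out of reach is approached as far as the arm can. A call with a gripper value outside its range is refused whole. The fingers move at their own pace and stop on an object; FORCE is the grip in N (left out, the last holds). Time passes only in rows, so rows that repeat a pose let the fingers close. It gives the time, the measured TCP pose, the force, the opening and the grip force at its end, in the units of the state.
- observe(): the state, without advancing time (a new reading comes with each control period).
- cams.get_image(name): name is "side" or "top"; returns the picture (480x640x3 uint8, red, green, blue); there is no depth.
- cams.get_calibration(name): a dict with "camera_matrix" (3x3 intrinsics, pixels), "D" ([k1, k2, p1, p2, k3] as OpenCV has them; the pictures are not rectified), "origin" and "rotation" of the camera in the world. Camera axes: x right, y down, z forward; pixel columns grow to the right and rows downward; lengths in m; the calibration is good to about 2 mm. A picture is of the moment at which its call begins. get_calibration takes no time and is no camera call.
- arm.sign_off(): hands the job in; it is judged then, once.
The state is a dict: "time_s": time; "q": joint angles; "dq": joint speeds; "effort": joint torques, N m; "tool_pos": TCP position; "ee_rot": TCP orientation; "force": force on the tool from outside, world axes, zero at the start; "moment": the same for the moment, N m; "grip_width": finger opening in m; "finger_force": force on a finger pad.
Only numpy, scipy, OpenCV 4.12 (cv2) and the standard library are available. Lean on these libraries where they do the work, as an engineer would, in place of code of your own. Each camera call takes 0.05 s, during which the arm holds its last target. There are 200 camera calls.

## Task

Open the grey shaving case: feel lightly with a fingertip along the row of five like, nearly square fields on its front deck, find the one that is really a sunken push-button, and press it fully in so that it stays in and the lid springs ajar. Do it by touch alone, without leaning hard on anything and without gripping, lifting, shifting or tipping the other things on the ledge, and finish clear of everything.

Things in the scene. Friction and masses are not known exactly. Their poses are not given: they have to be found in the camera images.
- case: Grey shaving case, fixed, lying shut: 190 (its x) x 280 (its y) x 70 mm high. Origin: centre of underside; z up; -x is its front, towards the robot. Level top 70 mm up: in front a fixed deck (x -95 to -15 mm) with a row of five like fields; behind it the lid (x -13 to 95 mm), hinged at the rear edge. All the same grey. Four fields are rigid and flush; one, its place varying, is the hidden catch.
- catch (a joint): How far the hidden catch is pressed in (m): 0 out, 0.007 fully in. It is one of the five fields; which one is not told. Its face, 53 mm (case x) by 45 mm (case y), lies 2 mm below the deck; it slides straight down 7 mm, needs about 4 to 7 N all the way and stays where it is left.
- lid (a joint): Opening angle of the lid (rad): 0 shut, flush with the deck. Pressing the catch raises it in step, about 0.04 rad per mm, to 0.28 with the catch fully in (its front edge, next to the deck, then stands about 30 mm up); it stays ajar while the catch is in.
- field1 (a point): Centre of field 1 of the row, at deck height (70 mm above the ledge; x -55, y +92 mm in the case's frame). Fields are numbered from the case's +y end and spaced 46 mm apart; each measures 53 mm along the case's x by 45 mm along its y.
- field2 (a point): Centre of field 2 of the row, at deck height (70 mm above the ledge; x -55, y +46 mm in the case's frame). Fields are numbered from the case's +y end and spaced 46 mm apart; each measures 53 mm along the case's x by 45 mm along its y.
- field3 (a point): Centre of field 3 of the row, at deck height (70 mm above the ledge; x -55, y +0 mm in the case's frame). Fields are numbered from the case's +y end and spaced 46 mm apart; each measures 53 mm along the case's x by 45 mm along its y.
- field4 (a point): Centre of field 4 of the row, at deck height (70 mm above the ledge; x -55, y -46 mm in the case's frame). Fields are numbered from the case's +y end and spaced 46 mm apart; each measures 53 mm along the case's x by 45 mm along its y.
- field5 (a point): Centre of field 5 of the row, at deck height (70 mm above the ledge; x -55, y -92 mm in the case's frame). Fields are numbered from the case's +y end and spaced 46 mm apart; each measures 53 mm along the case's x by 45 mm along its y.
- cup: Beige plastic drinking cup, 72 mm across, 95 mm high. Loose bystander. Origin: centre of its underside.
- mug: White ceramic mug, 80 mm across, 90 mm high, handle on its +y side. Loose bystander. Origin: centre of its underside.
- cologne: Green glass cologne bottle with a black cap, 36 x 50 mm, 110 mm high. Loose bystander. Origin: centre of its underside.
- tweezers: Chrome tweezers lying flat, 97 mm long along their x, 5 mm high. Loose bystander. Origin: centre of its underside.
- brush: Shaving brush standing on its wooden handle, 42 mm across, 102 mm high. Loose bystander. Origin: centre of its underside.

How it is judged:
On the way:
1. a finger presses the hidden catch in (value of joint catch above 0.0055 m and contact force between the fingers and anything else above 1 N), for 0.02 s.
At the end, for the whole second after the job is handed in: The catch is in (more than 5.5 of its 7 mm), the lid stands ajar by more than 0.2 rad, and each bystander stands upright (within 0.3 rad) within 20 mm of where it was (value of joint catch above 0.0055 m and value of joint lid above 0.2 rad and distance of each of cup, mug, cologne, tweezers, brush from where it was at the start of the episode below 0.02 m and angle between each of cup, mug, cologne, tweezers, brush's own z axis and vertical below 0.3 rad); the robot touches nothing.
It fails at once if a bystander is shifted or lifted more than 20 mm, or tipped more than 0.3 rad (distance of any of cup, mug, cologne, tweezers, brush from where it was at the start of the episode above 0.02 m or angle between any of cup, mug, cologne, tweezers, brush's own z axis and vertical above 0.3 rad).
It fails at once if the fingers lean on anything with more than 80 N (contact force between the fingers and anything else above 80 N).
It also fails if it takes over 48 s, if anything falls off the work surface, if the arm or the gripper's body presses on something with over 40 N, if the wrist force passes 120 N, or if a joint passes its speed limit or range.

## Working session

There is one attempt and no reset: what is moved stays moved. The work goes in short steps, Python scripts to look and compute and a shell command to move; the robot and the scene stay as the last step left them, time stands still between calls to the robot, and variables do not carry over. Pictures are saved under pics/ and viewed, at most 10 in all, crops included, and the job is handed in when it is done.

```bash
mkdir -p pics; python3 - <<'E'
from bench import observe,cams
import cv2,numpy as np
for n in("top","side"):
    cv2.imwrite(f"pics/{n}0.png",cams.get_image(n)[:,:,::-1]); c=cams.get_calibration(n)
    print(n,{k:np.round(v,4).tolist() for k,v in c.items()})
s=observe();print(s["time_s"],s["tool_pos"],s["ee_rot"],s["force"],s["grip_width"])
E
```

```text
top {'camera_matrix': [[619.3512, 0.0, 320.0554], [0.0, 619.3512, 240.421], [0.0, 0.0, 1.0]], 'D': [-0.1889, 0.0, 0.0, 0.0, 0.0], 'origin': [0.4203, 0.0491, 1.0047], 'rotation': [-2.9718, -0.0021, -1.5664]}
side {'camera_matrix': [[504.1351, 0.0, 319.9601], [0.0, 504.1351, 234.7892], [0.0, 0.0, 1.0]], 'D': [0.0269, 0.0, 0.0, 0.0, 0.0], 'origin': [0.5202, -0.436, 0.6716], 'rotation': [-2.443, 0.0086, -0.0867]}
0.1 [0.18977144 0.51570843 0.23056069] [-3.13995139e+00 -3.16401254e-04  2.78878031e+00] [ 0.02039036  0.00233544 -0.62522553] 0.08528385445839935
```

View pics/top0.png

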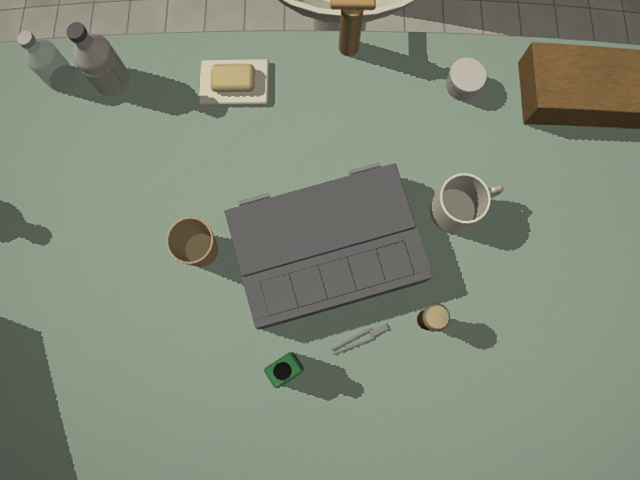

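View pics/side0.png

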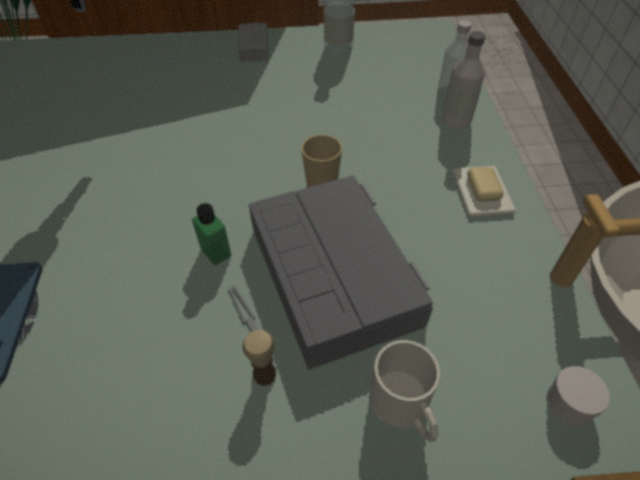

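The top view shows the case with its row of fields from about (278,294) (+y end) to (396,262). The tweezers are at (360,338), cologne at (284,370), brush at (434,318), cup at (192,242) and mug at (462,203). The side view shows the same row from (283,213) to (330,315). I'll enlarge both to pick out the corners.

```bash
python3 - <<'E'
import cv2
a=cv2.imread("pics/top0.png")[155:335,215:445];b=cv2.imread("pics/side0.png")[170:360,240:440]
f=lambda i,k:cv2.convertScaleAbs(cv2.resize(i,None,fx=k,fy=k,interpolation=cv2.INTER_CUBIC),alpha=1.8)
cv2.imwrite("pics/topc.png",f(a,3));cv2.imwrite("pics/sidec.png",f(b,3))
E
```

```text
(no output)
```

View pics/topc.png

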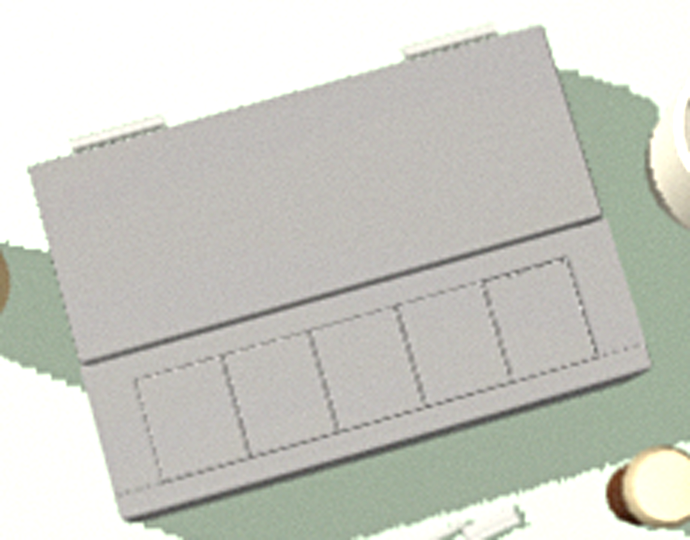

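View pics/sidec.png

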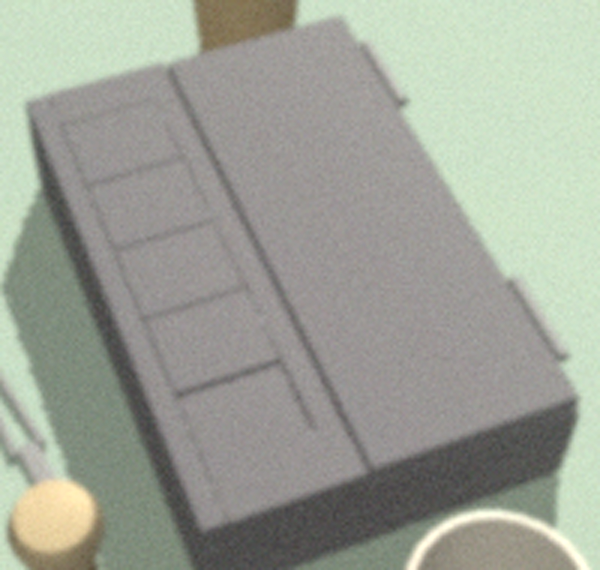

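The crops show the deck/lid groove, the rear corners and the field grid corners clearly in both views. I'll triangulate those.

```bash
cat >h.py <<'E'
import numpy as np,cv2
from bench import cams
from scipy.spatial.transform import Rotation as R
def ray(n,p):
    c=cams.get_calibration(n);u=cv2.undistortPoints(np.float64([[p]]),np.array(c["camera_matrix"]),np.array(c["D"]))[0,0]
    return np.array(c["origin"]),R.from_euler("xyz",c["rotation"]).apply([*u,1])
def plane(n,p,z):
    o,d=ray(n,p);return o+d*(z-o[2])/d[2]
def tri(p,q):
    o,d=ray("top",p);e,f=ray("side",q);t=np.linalg.lstsq(np.c_[d,-f],e-o,rcond=None)[0]
    a,b=o+d*t[0],e+f*t[1];return (a+b)/2,np.linalg.norm(a-b)
T=lambda x,y:(215+(x-1)/3,155+(y-1)/3)
S=lambda x,y:(240+(x-1)/3,170+(y-1)/3)
E
python3 - <<'E'
from h import *
np.set_printoptions(precision=4,suppress=True)
m=dict(grooveP=((83,361),(170,68),(-14,140)),grooveN=((602,217),(370,470),(-14,-140)),rearP=((32,168),(345,18),(95,140)),rearN=((542,28),(577,400),(95,-140)),fP=((160,482),(62,122),(-81.5,114.5)),f45=((510,380),(175,392),(-81.5,-69)),f45r=((486,281),(280,360),(-28.5,-69)))
L=[];W=[]
for k,(a,b,l) in m.items():
    p,g=tri(T(*a),S(*b));q=plane("top",T(*a),.07);s=plane("side",S(*b),.07);print(k,p,g,q[:2],s[:2]);L.append(l);W.append((q[:2]+s[:2])/2)
L=np.array(L)/1e3;W=np.array(W)
lc=L-L.mean(0);wc=W-W.mean(0);z=(lc[:,0]-1j*lc[:,1])@(wc[:,0]+1j*wc[:,1]);yaw=np.angle(z)
r=np.array([[np.cos(yaw),-np.sin(yaw)],[np.sin(yaw),np.cos(yaw)]]);t=W.mean(0)-r@L.mean(0)
print("yaw",yaw,"origin",t,"res",W-L@r.T-t)
for i in range(5):print(i+1,r@[-.055,.092-.046*i]+t)
for n,p,z in(("cup",(192,242),.09),("mug",(462,200),.09),("col",(283,371),.11),("brush",(435,317),.1),("tw",(360,338),.005)):print(n,plane("top",p,z))
E
```

```text
grooveP [0.5272 0.1662 0.0679] 0.0006506028020580193 [0.5266 0.1659] [0.5274 0.1642]
grooveN [ 0.6023 -0.099   0.0711] 0.0005048827508254035 [ 0.6023 -0.0992] [ 0.6027 -0.0984]
rearP [0.6285 0.1952 0.0693] 0.0032954523927390786 [0.6267 0.195 ] [0.63  0.195]
rearN [ 0.7036 -0.0702  0.0694] 0.00044527706637798655 [ 0.7031 -0.0701] [ 0.7036 -0.0705]
fP [0.4663 0.1256 0.073 ] 0.001552213742281894 [0.4657 0.1257] [0.4668 0.1286]
f45 [ 0.5177 -0.0503  0.072 ] 3.344812411891016e-05 [ 0.518  -0.0506] [ 0.5177 -0.0491]
f45r [ 0.5681 -0.0385  0.074 ] 0.0001709205367435172 [ 0.5687 -0.0389] [ 0.5685 -0.0358]
yaw 0.275649532840022 origin [0.5766 0.0374] res [[ 0.002  -0.0032]
 [ 0.0013  0.0024]
 [-0.0015 -0.003 ]
 [-0.0027  0.0012]
 [-0.0007  0.0018]
 [ 0.0009  0.0014]
 [ 0.0007 -0.0005]]
1 [0.4986 0.1109]
2 [0.5111 0.0667]
3 [0.5236 0.0224]
4 [ 0.5362 -0.0219]
5 [ 0.5487 -0.0661]
cup [0.5738 0.2412 0.09  ]
mug [ 0.641  -0.1695  0.09  ]
col [0.3844 0.1    0.11  ]
brush [ 0.4623 -0.1211  0.1   ]
tw [ 0.4332 -0.017   0.005 ]
```

```bash
python3 -m inch '-0.05 -0.032 0 -0.08 -1; -0.10 -0.064 0.01 -0.16 -1; -0.15 -0.096 0.02 -0.24 -1; -0.20 -0.128 0.03 -0.32 -1; -0.25 -0.16 0.04 -0.40 -1; -0.30 -0.192 0.05 -0.48 -1; -0.35 -0.224 0.06 -0.56 -1; -0.40 -0.255 0.07 -0.628 -1' 20 && python3 - <<'E'
import numpy as np
from bench import observe
s=observe();print(s["grip_width"],s["tool_pos"],s["ee_rot"],s["force"])
E
```

```text
time_s: 1.1
tool_pos: [0.478, 0.1369, 0.1608]
ee_rot: [3.141, -0.0, -2.864]
force: [1.0, -0.2, -0.6]
grip_width: 0.0002
finger_force: 0.0
0.00015707485078890324 [0.47800602 0.1368789  0.16084259] [ 3.14134688e+00 -1.56828969e-04 -2.86432891e+00] [ 0.95236072 -0.18844933 -0.56579711]
```

```bash
python3 -m inch '-0.013 -0.03 0.02 0 -1; -0.013 -0.03 0.05 0 -1; -0.013 -0.03 0.075 0 -1; -0.013 -0.03 0.078 0 -1; -0.013 -0.03 0.078 0 -1'
```

```text
time_s: 1.72
tool_pos: [0.4981, 0.1134, 0.0836]
ee_rot: [-3.142, 0.0, -2.866]
force: [0.1, 0.5, -0.3]
grip_width: -0.0001
finger_force: 0.0
```

```bash
python3 -m inch '0 0 0.003 0 -1; 0 0 0.006 0 -1; 0 0 0.009 0 -1; 0 0 0.0105 0 -1; 0 0 0.0115 0 -1; 0 0 0.0125 0 -1; 0 0 0.0125 0 -1'; python3 -m inch '0 0 0.001 0 -1; 0 0 0.001 0 -1'
```

```text
time_s: 2.6
tool_pos: [0.4979, 0.1133, 0.0707]
ee_rot: [3.142, -0.0, -2.866]
force: [1.1, -0.6, -0.2]
grip_width: 0.0
finger_force: 0.0
time_s: 2.85
tool_pos: [0.4981, 0.1133, 0.0701]
ee_rot: [-3.141, 0.0, -2.866]
force: [-0.6, -0.1, 3.7]
grip_width: -0.0001
finger_force: 1.4
```

```bash
python3 -m inch '0 0 0.001 0 -1; 0 0 0.001 0 -1'; python3 -m inch '0 0 -0.007 0 -1; 0 -0.023 -0.007 0 -1; 0 -0.046 -0.007 0 -1; 0 -0.046 -0.003 0 -1; 0 -0.046 -0.001 0 -1; 0 -0.046 0 0 -1;  0 -0.046 0 0 -1'
```

```text
time_s: 3.1
tool_pos: [0.4981, 0.1133, 0.07]
ee_rot: [-3.141, 0.001, -2.866]
force: [-2.8, -0.2, 11.9]
grip_width: -0.0003
finger_force: 5.9
time_s: 3.98
tool_pos: [0.5102, 0.0691, 0.07]
ee_rot: [-3.14, -0.0, -2.865]
force: [-4.1, -4.5, 12.3]
grip_width: 0.0001
finger_force: 6.2
```

Field 1 is rigid at 0.070 (11.9 N at 2 mm command). Field 2 also carries 12 N at 0.070, so it is rigid too. I'll carry on along the row.

```bash
python3 -m inch '0 0 -0.007 0 -1; 0 -0.023 -0.007 0 -1; 0 -0.046 -0.007 0 -1; 0 -0.046 -0.003 0 -1; 0 -0.046 -0.001 0 -1; 0 -0.046 0 0 -1;  0 -0.046 0 0 -1'; python3 -m inch '0 0 -0.007 0 -1; 0 -0.023 -0.007 0 -1; 0 -0.046 -0.007 0 -1; 0 -0.046 -0.003 0 -1; 0 -0.046 -0.001 0 -1; 0 -0.046 0 0 -1;  0 -0.046 0 0 -1'
```

```text
time_s: 4.85
tool_pos: [0.5225, 0.0253, 0.07]
ee_rot: [-3.141, -0.0, -2.865]
force: [-4.3, -2.3, 12.6]
grip_width: 0.0
finger_force: 6.3
time_s: 5.72
tool_pos: [0.5349, -0.0188, 0.0701]
ee_rot: [-3.141, -0.0, -2.865]
force: [-3.6, -1.8, 12.6]
grip_width: 0.0002
finger_force: 6.1
```

```bash
python3 -m inch '0 0 -0.007 0 -1; 0 -0.023 -0.007 0 -1; 0 -0.046 -0.007 0 -1; 0 -0.046 -0.003 0 -1; 0 -0.046 -0.001 0 -1; 0 -0.046 0 0 -1;  0 -0.046 0 0 -1'
```

```text
time_s: 6.6
tool_pos: [0.5477, -0.0633, 0.0686]
ee_rot: [3.141, -0.0, -2.866]
force: [0.4, -0.3, -1.0]
grip_width: -0.0003
finger_force: 0.0
```

Fields 1–4 are rigid. Field 5 gives no contact at 0.0686, so it is the sunken one. I'll centre on it and press gently.

```bash
python3 -m inch '0 -0.003 -0.002 0 -1; 0 -0.003 0 0 -1; 0 -0.003 0.002 0 -1; 0 -0.003 0.004 0 -1; 0 -0.003 0.006 0 -1; 0 -0.003 0.0075 0 -1; 0 -0.003 0.0085 0 -1; 0 -0.003 0.0085 0 -1'; python3 -m inch '0 0 0.001 0 -1; 0 0 0.001 0 -1'
```

```text
time_s: 7.6
tool_pos: [0.5491, -0.0668, 0.061]
ee_rot: [-3.141, 0.001, -2.866]
force: [-1.6, 0.5, 8.5]
grip_width: -0.0001
finger_force: 4.5
time_s: 7.85
tool_pos: [0.5491, -0.0668, 0.0609]
ee_rot: [-3.141, 0.001, -2.866]
force: [-4.2, 1.3, 15.7]
grip_width: -0.0002
finger_force: 8.1
```

The finger bottomed out at 0.061 m, 7 mm down, with the force rising. I'll lift clear and look.

```bash
python3 -m inch '0 0 -0.01 0 -1; 0 0 -0.03 0 -1; 0 0 -0.06 0 -1; 0 0 -0.10 0 -1; 0 0 -0.14 0 -1; 0 0 -0.17 0 -1; 0 0 -0.17 0 -1; 0 0 -0.17 0 -1'; python3 - <<'E'
from bench import cams
import cv2
cv2.imwrite("pics/side1.png",cams.get_image("side")[:,:,::-1])
E
```

```text
time_s: 8.85
tool_pos: [0.548, -0.0664, 0.228]
ee_rot: [3.14, -0.002, -2.866]
force: [-0.6, -0.1, -0.8]
grip_width: 0.0001
finger_force: 0.0
```

View pics/side1.png

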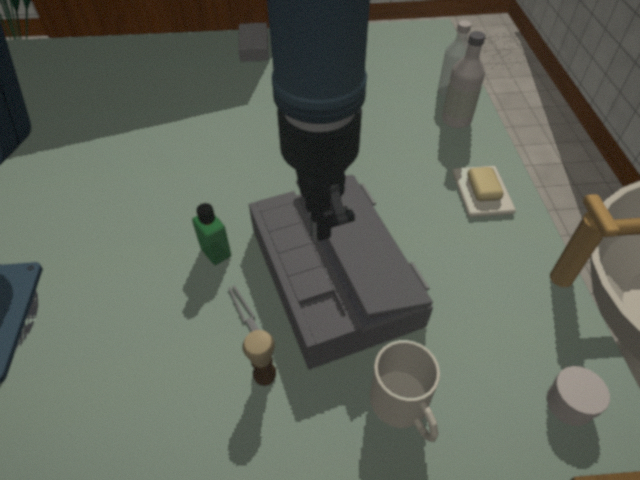

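The lid stands ajar, with its raised front edge around (350,300). The catch at (325,310) is clearly sunk, the visible bystanders are where they were, and the gripper is clear.

```bash
python3 -c "
from bench import arm
print(arm.sign_off())"
```

```text
the job is handed in; nothing more can be done
None
```

Field 5 was the hidden catch: I pressed it the full 7 mm, the lid stayed ajar, and I handed the job in with the gripper clear and no bystander touched (about 9 s, highest force read about 16 N).

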